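# Release a snap-in filter cartridge and stand it for cleaning

## Task

Take the filter cartridge out of the grey housing without forcing it: press it down gently against its spring until its hooks come free and the two orange tabs can be pinched fully together, then draw it straight up. Stand it upright, fully home, in the hole of the blue cleaning stand and let go, and leave the red bottle, the gauge and the elbow fitting where they are.

Things in the scene. Friction and masses are not known exactly. Their poses are not given: they have to be found in the camera images.
- housing: Grey filter housing with black cover, bolted down, holding the cartridge on its z axis at the start: 50 (x) x 68 (y) mm, 87 mm high, on a flange 84 x 112 x 6 mm, brass stubs reaching 43 mm out along +-x. Origin at the centre of its underside, z up. A spring in it pushes the cartridge up with 6 N (9 N when pressed down 10 mm); the stem runs in a bore with 1 mm of play.
- cover: Black cover of the housing, fixed to it; same frame and origin as the housing. It spans z 79 to 87 mm. The cartridge comes up through its throat, 28 mm (x) by 39 mm (y), and the hooks catch under it. Pulling up while the hooks are caught loads it; they break above 30 N.
- cartridge: Loose snap-in filter cartridge, about 0.2 kg (varies), 113 mm tall, origin at the bottom centre of its foot, z up; at the start 20 mm above the bench, its y axis along the housing's. Bronze stem, 24 mm diameter, z 0 to 38 mm; white core plate, 25 (x) x 11 (y) mm, z 38 to 107 mm; orange sprung tabs on its +y and -y sides.
- tab_grip (a point): Point on the cartridge's axis 100.5 mm above its origin, midway between the tabs; y runs from tab to tab. Pinch faces at y = +-23 mm (46 mm across), 22 mm wide, z 88 to 113 mm above the cartridge's origin. Below them steps, z 84 to 88 mm, stick out to y = +-29 mm. Each tab moves 8 mm inward (2 N at first, 6 N at the stop): 30 mm across when fully pinched. Pinch with 20 to 40 N: more jams the hooks.
- hooks (a point): Point on the cartridge's axis 59 mm above its origin, level with the tops of the hooks at the tabs' lower ends. At rest a hidden lip lets each tab move in only about 1 mm. Pressed down 2 to 10 mm (differs from unit to unit), the hooks drop clear of the lip and the pinched tabs give way. 0.7 mm lower the foot meets its seat. To pass the cover each tab must be in by 6 mm or more.
- foot: Black rubber foot of the cartridge, 22 mm diameter, origin at the bottom centre. A spring-loaded face seal: it yields from 6 N, by at most 1 mm at 16 N, and is hard after that; loads above 25 N on it spoil the seal.
- stand: Blue cleaning stand, a block 80 x 80 x 46 mm fixed to the bench, origin at the centre of its underside. In its top a blind round hole, 29 mm diameter, 34 mm deep, on its axis, with a 2 mm chamfer. A cartridge that is fully home has its origin 12 mm above the origin of the stand.
- stand_hole0 (a point): Centre of the mouth of the stand's hole, on its top face, 46 mm above the bench.
- bottle: Red threadlock bottle standing loose, 23 x 40 x 108 mm, origin at the centre of its underside. Leave it alone.
- gauge: Black round pressure gauge with a brass stem, lying loose on its back, 62 x 43 x 23 mm, origin under it. Leave it alone.
- elbow: Black elbow fitting with a blue ring, lying loose, 52 x 38 x 18 mm, origin under it. Leave it alone.
Mind the look-alikes: they are no part of the job. Leave any purple look-alike of the housing alone. Leave any turquoise look-alike of the cartridge alone.

How it is judged:
On the way:
1. the cartridge is clear above the housing, hanging upright (z of cartridge in the frame of housing above 0.087 m and angle between cartridge's own z axis and vertical below 0.3 rad), for 0.1 s.
At the end, for the whole second after the job is handed in: The cartridge stands upright (within 7 degrees) in the hole of the blue stand, its foot within 3 mm of the hole's bottom and 5 mm of the hole's axis, at rest (horizontal distance between cartridge and stand below 0.005 m and z of cartridge in the frame of stand between 0.008 and 0.015 m and angle between cartridge's own z axis and vertical below 0.12 rad and linear speed of cartridge below 0.01 m/s); the robot touches nothing.
It fails at once if the cartridge is pulled or pushed against the cover with more than 30 N (hooks forced) (contact force between cartridge and cover above 30 N).
It fails at once if the foot seal is loaded with more than 25 N (contact force between foot and anything else above 25 N).
It fails at once if the bottle is moved by more than 20 mm or tipped (distance of bottle from where it was at the start of the episode above 0.02 m or angle between bottle's own z axis and vertical above 0.5 rad).
It fails at once if the gauge is moved by more than 20 mm (distance of gauge from where it was at the start of the episode above 0.02 m).
It fails at once if the elbow fitting is moved by more than 20 mm (distance of elbow from where it was at the start of the episode above 0.02 m).
It also fails if it takes over 54 s, if anything falls off the work surface, if the arm or the gripper's body presses on something with over 40 N, if the wrist force passes 120 N, or if a joint passes its speed limit or range.

## Robot

A 7-joint arm with a two-finger parallel gripper is mounted at the origin on a cart in front of the work surface, level with it; the furniture and walls round the work are solid. World frame = base frame: x ahead of the robot, y to its left, z up, the work surface at z = 0. Lengths are in m, angles in rad, forces in N, time in s.
With the tool pointing down it reaches from about 0.425 to 0.875 m from the base axis. Payload 8.4 kg.
Tool frame: the origin (TCP) lies at the centre of the arm's flange, where the gripper is bolted on; the fingertips stand 182 mm ahead of it and the grasp point (between the pads) lies 164 mm ahead of it; z points along the fingers, y is the direction in which the jaws open and shut (so a half turn about z gives the same grasp; the last joint's range is limited). The gripper opens to 87 mm and grips with 3 to 60 N. Pads are 19 mm wide; open, the fingers measure 117 mm over their backs; the gripper's body (75 mm by 190 mm) begins 51 mm behind the grasp point.
Start: joints at [-1.211, 0.333, 0.04, 1.465, -0.013, 1.343, -0.059], TCP at [0.288, 0.583, 0.405] pointing down, gripper open.
Joint ranges: [-2.58, 2.58], [-0.38, 2.09], [-1.3, 1.39], [0.25, 2.4], [-1.5, 4.64], [0.08, 2.09], [-2.65, 2.65]. Speed limits (rad/s): [2.22, 2.22, 2.79, 2.79, 3.14, 3.14, 3.14].

## Interface

Orientations are given as a unit quaternion [w, x, y, z].
In Python, from bench import observe, capture, finish_job gives the robot as it stands.
- The arm moves only by the tool carry_out, never from a script. Its arguments are lists of equal length, an entry for each row: "offset": the shift along the world's x, y, z in mm, a list of three; "rotation": the turn, a rotation vector about the world's x, y, z in degrees, a list of three; "gripper": the finger opening in mm, from 0 to 87. A call has 1 to 8 rows; each row shifts and turns the commanded pose from where the row before left it; what a row does not reach is not made up. A row lasts 1/10 s, in which the tool goes at most 50 mm and 8.59 degrees, less where a joint would pass 70% of its speed; a pose out of reach is approached as far as the arm can. A call is refused whole if a number of a shift passes 50 or a number of a turn 8.59, either way. A call with a gripper value outside its range is refused whole. The fingers move at their own pace and stop on an object; "force" is the grip in N (left out, the last holds). Time passes only in rows, so rows that do not move let the fingers close. It gives the time, the measured TCP pose, the force and the opening at its end, in the units of the state.
- observe(): the state, without advancing time (a new reading comes with each control period).
- capture(name): name is "side" or "top" or "wrist"; returns a dict with "color" (420x560x3 uint8, blue, green, red), "z_map" (420x560 float32, m along the optical axis (not along the pixel's ray), 0 where there is no reading), "fx", "fy", "cx", "cy" (pixels), "R" (3x3) and "t" (3): a world point X has camera coordinates R X + t. Camera axes: x right, y down, z forward; pixel columns grow to the right and rows downward; lengths in m; the calibration is good to about 2 mm. A picture is of the moment at which its call begins.
- finish_job(): hands the job in, once; it reports no verdict.
The state is a dict: "clock": time; "qpos": joint angles; "joint_vel": joint speeds; "joint_torque": joint torques, N m; "tcp_pos": TCP position; "eef_rot": TCP orientation; "contact_force": force on the tool from outside, world axes, zero at the start; "ft_torque": the same for the moment, N m; "opening": opening from 0.0 (shut) to 1.0 (fully open).
Only numpy, scipy, OpenCV 4.12 (cv2) and the standard library are available. Lean on these libraries where they do the work, as an engineer would, in place of code of your own. Each camera call takes 0.05 s, during which the arm holds its last target.

## Working session

There is one attempt and no reset: what is moved stays moved. The work goes in short steps, Python scripts to look and compute and a tool call to move; the robot and the scene stay as the last step left them, time stands still between calls to the robot, and variables do not carry over. Pictures are saved under pics/ and viewed, and the job is handed in when it is done.

Besides the shell and the picture viewer there is one more tool, called after ">>>" by a JSON object that holds its "method" and its "body". carry_out: Moves the arm, as the interface text tells. Its arguments: {"type":"object","properties":{"offset":{"type":"array"},"rotation":{"type":"array"},"gripper":{"type":"array"},"force":{"type":"number"}},"required":["offset","rotation","gripper"]}

```bash
ls; mkdir -p pics; cat > h.py <<'E'
import numpy as np, cv2, pickle
from bench import observe, capture, finish_job
def snap(cam, name):
    c=capture(cam); cv2.imwrite(f"pics/{name}.png", c["color"]); pickle.dump(c,open(f"pics/{name}.pkl","wb")); return c
def load(name): return pickle.load(open(f"pics/{name}.pkl","rb"))
def pt(c,u,v,z=None):
    # pixel -> world via depth
    z=c["z_map"][int(round(v)),int(round(u))] if z is None else z
    p=np.array([(u-c["cx"])/c["fx"]*z,(v-c["cy"])/c["fy"]*z,z])
    return np.array(c["R"]).T@(p-np.array(c["t"]))
def ray(c,u,v,h):
    R=np.array(c["R"]);o=-R.T@np.array(c["t"]);d=R.T@np.array([(u-c["cx"])/c["fx"],(v-c["cy"])/c["fy"],1.])
    return o+d*(h-o[2])/d[2]
def proj(c,X):
    p=np.array(c["R"])@np.array(X)+np.array(c["t"]); return np.array([c["fx"]*p[0]/p[2]+c["cx"],c["fy"]*p[1]/p[2]+c["cy"]])
def cloud(c):
    z=c["z_map"];v,u=np.mgrid[0:z.shape[0],0:z.shape[1]]
    P=np.stack([(u-c["cx"])/c["fx"]*z,(v-c["cy"])/c["fy"]*z,z],-1)
    return (P-np.array(c["t"]))@np.array(c["R"])
E
python3 - <<'E'
from h import *
np.set_printoptions(precision=4,suppress=True)
for n in ["top","side","wrist"]:
    c=snap(n,n+"0"); print(n,c["fx"],c["fy"],c["cx"],c["cy"],"\n",np.array(c["R"]),np.array(c["t"]), "cam at",-np.array(c["R"]).T@np.array(c["t"]))
print(observe())
E
```

```text
pics
top 424.6467020054041 424.6467020054041 274.01461442730385 209.51121714763605 
 [[ 0.0232 -0.9996 -0.0138]
 [-0.9804 -0.0201 -0.1957]
 [ 0.1954  0.0181 -0.9806]] [0.0461 0.5348 0.8807] cam at [0.3512 0.0409 0.9689]
side 470.5020975529107 470.5020975529107 287.97159333048404 211.1285872558895 
 [[ 0.9911 -0.132  -0.0158]
 [-0.0901 -0.5794 -0.8101]
 [ 0.0978  0.8043 -0.5861]] [-0.5489  0.1718  1.1349] cam at [ 0.4485 -0.8857  0.7956]
wrist 308.7512054445189 308.7512054445189 284.4969469889911 208.2501478354468 
 [[ 0.4429  0.8966 -0.0015]
 [ 0.8697 -0.4292  0.2437]
 [ 0.2178 -0.1092 -0.9699]] [-0.6486 -0.0302  0.3879] cam at [0.229  0.6109 0.3826]
{'clock': 0.15, 'qpos': array([-1.2112,  0.3337,  0.0399,  1.4661, -0.0134,  1.3433, -0.0585]), 'joint_vel': array([ 0.0021, -0.0011,  0.0017, -0.0025,  0.0015, -0.0033,  0.0004]), 'joint_torque': array([  0.0018, -65.6847,   1.3367, -40.4116,  -0.0596,   0.0418,
         0.0001]), 'tcp_pos': array([0.2878, 0.5827, 0.4041]), 'eef_rot': array([-0.0001,  0.2274,  0.9738, -0.0006]), 'contact_force': array([-0.0192,  0.4497, -0.548 ]), 'ft_torque': array([-0.0086,  0.0546,  0.0094]), 'opening': 0.9991577108745262}
```

View pics/top0.png

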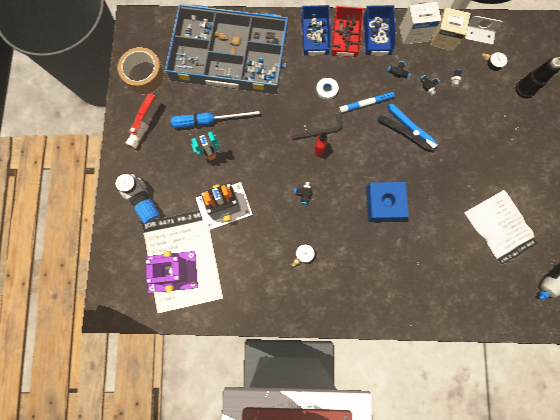

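View pics/side0.png

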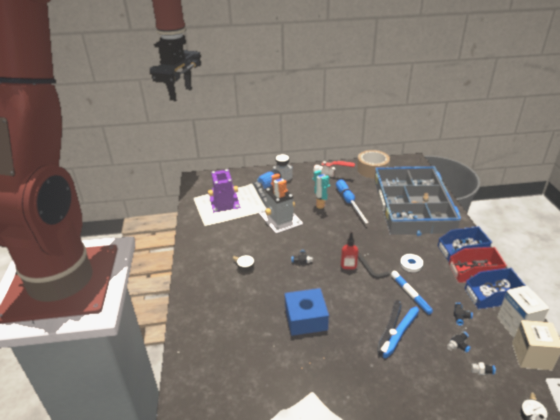

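View pics/wrist0.png

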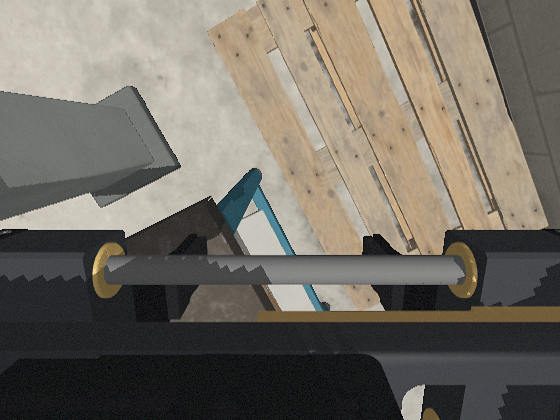

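```bash
python3 - <<'E'
from h import *
np.set_printoptions(precision=4,suppress=True)
c=load("top0"); s=load("side0")
a=cv2.resize(c["color"][165:240,180:270],None,fx=6,fy=6,interpolation=cv2.INTER_CUBIC)
cv2.imwrite("pics/crop_top.png",a)
b=cv2.resize(s["color"][160:240,235:315],None,fx=7,fy=7,interpolation=cv2.INTER_CUBIC)
cv2.imwrite("pics/crop_side.png",b)
for n,cc in (("top",c),("side",s)):
    W=cloud(cc); hsv=cv2.cvtColor(cc["color"],cv2.COLOR_BGR2HSV); ok=cc["z_map"]>0
    # stand blue
    m=(hsv[...,0]>100)&(hsv[...,0]<125)&(hsv[...,1]>130)&ok&(np.abs(W[...,2]-0.046)<0.006)
    m&=(np.abs(W[...,0]-0.55)<0.3)&(np.abs(W[...,1]+0.2)<0.2)
    nn,l,st,ce=cv2.connectedComponentsWithStats(m.astype(np.uint8))
    for i in range(1,nn):
        if st[i,4]>100:
            P=W[l==i]; print(n,"stand",st[i],P.min(0),P.max(0),P.mean(0), cv2.minAreaRect(P[:,:2].astype(np.float32)*1000))
    # heights region around housing
    m=(hsv[...,0]<20)&(hsv[...,0]>4)&(hsv[...,1]>150)&(hsv[...,2]>90)&ok&(W[...,2]>0.09)
    nn,l,st,ce=cv2.connectedComponentsWithStats(m.astype(np.uint8))
    for i in range(1,nn):
        if st[i,4]>8:
            P=W[l==i]; print(n,"orange",st[i],P.min(0),P.max(0),P.mean(0))
E
```

```text
top stand [ 370  182   38   36 1151] [ 0.5227 -0.2362  0.0401] [ 0.6047 -0.1553  0.0499] [ 0.5631 -0.196   0.0446] ((564.0407104492188, -196.34286499023438), (81.08454132080078, 79.93496704101562), 1.9097554683685303)
top orange [222 185  11  14  90] [0.5454 0.1452 0.0914] [0.5696 0.1636 0.1359] [0.5558 0.1549 0.1218]
top orange [204 191  10  14  89] [0.5315 0.185  0.093 ] [0.5539 0.2039 0.135 ] [0.5408 0.1927 0.1217]
side stand [286 290  42  31 917] [ 0.5259 -0.2404  0.0416] [ 0.6059 -0.1583  0.05  ] [ 0.5654 -0.2011  0.0462] ((565.5188598632812, -199.0664825439453), (79.11360168457031, 81.20207977294922), 1.9368828535079956)
side orange [273 174   6   4  14] [0.5401 0.1835 0.1274] [0.5546 0.2006 0.1346] [0.5486 0.1895 0.132 ]
side orange [279 182   7  12  47] [0.5521 0.1467 0.0975] [0.5688 0.1597 0.1346] [0.5614 0.1526 0.1199]
```

View pics/crop_top.png

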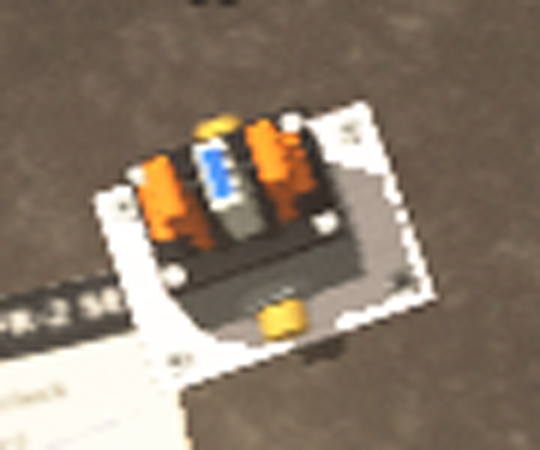

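View pics/crop_side.png

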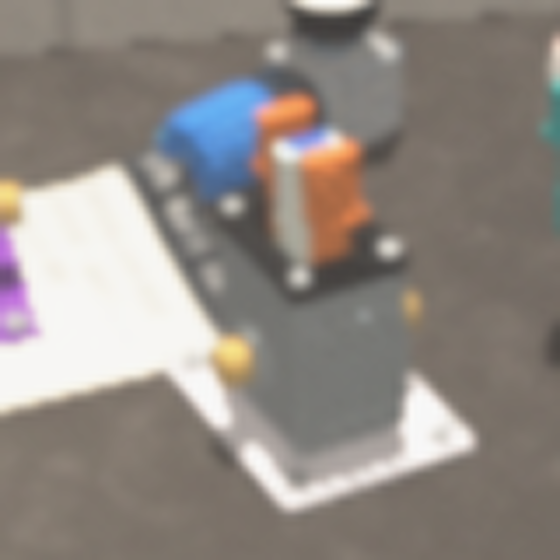

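```bash
python3 - <<'E'
from h import *
np.set_printoptions(precision=4,suppress=True)
for n in ("top","side"):
    c=load(n+"0"); W=cloud(c); ok=c["z_map"]>0; hsv=cv2.cvtColor(c["color"],cv2.COLOR_BGR2HSV)
    near=ok&(np.hypot(W[...,0]-0.548,W[...,1]-0.174)<0.09)
    print(n,"tab tops"); m=near&(W[...,2]>0.128)
    P=W[m]; print(len(P),P.mean(0),cv2.minAreaRect((P[:,:2]*1000).astype(np.float32)))
    m=near&(np.abs(W[...,2]-0.087)<0.005)
    P=W[m]; print("cover",len(P),P.mean(0),cv2.minAreaRect((P[:,:2]*1000).astype(np.float32)))
    # flange: bright pixels with z near 6mm
    m=near&(np.abs(W[...,2]-0.006)<0.004)&(hsv[...,1]<60)&(hsv[...,2]>120)
    P=W[m]; print("flange",len(P),cv2.minAreaRect((P[:,:2]*1000).astype(np.float32)))
    # heights map around
    for xr in np.arange(0.40,0.80,0.04):
        row=[]
        for yr in np.arange(0.40,-0.32,-0.04):
            mm=ok&(np.abs(W[...,0]-xr)<0.02)&(np.abs(W[...,1]-yr)<0.02)&(W[...,2]<0.25)
            row.append("%4d"%(1000*W[mm][:,2].max()) if mm.any() else "   .")
        print("%.2f"%xr," ".join(row))
for nm,(u,v) in dict(bottle=(321,147),gauge=(304,254),elbow=(303,192),turq=(206,146),purple=(172,272),pump=(126,184)).items():
    c=load("top0"); print(nm,pt(c,u,v))
E
```

```text
top tab tops
105 [0.5503 0.1747 0.1312] ((550.2890625, 174.8890380859375), (20.98271369934082, 46.86539840698242), 21.06911849975586)
cover 355 [0.5448 0.1721 0.0859] ((550.2205200195312, 175.27005004882812), (50.48896026611328, 67.97554016113281), 21.061208724975586)
flange 863 ((529.966552734375, 184.57479858398438), (115.66615295410156, 143.63247680664062), 21.312387466430664)
0.40    7    5   90   91   91    7    3    5    3    3   16    3    3    2    3    3    3    3
0.44    5    6   41   88   88    8    3    4    3    2   25   25    4    4    4    3    4   12
0.48    5   19   17    7    7    7    3    3    4    4   25   22    3    4    3    3    3   14
0.52    3   45   44    5    6  133  125   87    4    3    4    5    4    2   48   47   49    2
0.56   79   78   37    6   12  134  135   87    3    3   20   19    3    4   49   49   48    3
0.60   78   79    3    3    4   44   89   10    3    4   20   19    3    3   47   49   48    3
0.64    4    4    3    4  114   71    3    3    3    2    3    2    3    3    4    2    3    4
0.68   27    3    4    3  113  115    3    2    3   
[... 1053 characters left out ...]
 5   20   20    4    4   48   49   49    4
0.60   79   78    4    4    3   42   90   11    4    4   21   21    5    3   48   49   49    4
0.64    3    3    3    5  112  107    3    3    6    4    4    4    4    5    3    4    4    4
0.68   28    3    2    2  115  116   88    4    5    3    3  110   58    3    4    3    4   14
0.72   47   43    4   20    4    4    5    3    5    3   12   99   60    4    4    4   19   21
0.76   47   56   29   32   31   32   20   19   17    3    4    7   12   10    4   20   22   20
bottle [ 0.678  -0.0446  0.0586]
gauge [ 0.4403 -0.0107  0.0221]
elbow [ 0.5834 -0.0073  0.0167]
turq [0.6604 0.2066 0.1013]
purple [0.3942 0.282  0.0188]
pump [0.5784 0.3803 0.0791]
```

```bash
cat >> h.py <<'E'
from scipy.spatial.transform import Rotation as Rt
def pose():
    o=observe(); q=o["eef_rot"]; R=Rt.from_quat([q[1],q[2],q[3],q[0]]).as_matrix(); return o,R
def rep(tx=None,ty=None,tz=None,yaw=None):
    o,R=pose(); p=o["tcp_pos"]*1000; a=np.degrees(np.arctan2(R[1,1],R[0,1]))
    print("t",round(o["clock"],2),"tcp",p.round(2),"yaw(y)",round(a,2),"ztool",R[:,2].round(4),"F",o["contact_force"].round(2),"M",o["ft_torque"].round(2),"open",round(o["opening"]*87,2),"q",o["qpos"].round(2))
    return o,R
E
python3 -c "
from h import *
rep()"
```

```text
t 0.15 tcp [287.81 582.65 404.07] yaw(y) 63.71 ztool [-5.0e-04 -1.2e-03 -1.0e+00] F [-0.02  0.45 -0.55] M [-0.01  0.05  0.01] open 86.93 q [-1.21  0.33  0.04  1.47 -0.01  1.34 -0.06]
```

>>> {"method": "carry_out", "body": {"offset": [[16.4,-25.5,0],[16.4,-25.5,0],[16.4,-25.5,0],[16.4,-25.5,0],[16.4,-25.5,0],[16.4,-25.5,0],[16.4,-25.5,0],[16.4,-25.5,0]], "rotation": [[0,0,-8.29],[0,0,-8.29],[0,0,-8.29],[0,0,-8.29],[0,0,-8.29],[0,0,-8.29],[0,0,-8.29],[0,0,-8.29]], "gripper": [70,70,70,70,70,70,70,70], "force": 20}}

```text
clock: 0.95
tcp_pos: [0.4195, 0.3776, 0.4046]
eef_rot: [-0.0, 0.725, 0.689, -0.0]
contact_force: [0.8, 0.1, -0.7]
opening: 0.805
```

>>> {"method": "carry_out", "body": {"offset": [[16.4,-25.5,-5],[16.4,-25.5,-5],[16.4,-25.5,-5],[16.4,-25.5,-5],[16.4,-25.5,-5],[16.4,-25.5,-5],[16.4,-25.5,-5],[16.1,-25.1,-5]], "rotation": [[0,0,-8.29],[0,0,-8.29],[0,0,-8.29],[0,0,-8.29],[0,0,-8.29],[0,0,-8.29],[0,0,-8.29],[0,0,-8.29]], "gripper": [70,70,70,70,70,70,70,70]}}

```text
clock: 1.75
tcp_pos: [0.5504, 0.174, 0.3645]
eef_rot: [-0.0, 0.984, 0.18, -0.0]
contact_force: [0.5, 0.7, -0.2]
opening: 0.803
```

```bash
python3 - <<'E'
from h import *
np.set_printoptions(precision=4,suppress=True)
rep(); c=snap("wrist","wrist1"); o,R=rep()
T=np.array(c["R"]).T; cam=-T@np.array(c["t"])
print("cam in tool",R.T@(cam-o["tcp_pos"]), "\n",R.T@T)
# project the grasp pt, tips
for d in (0.164,0.182): print(proj(c,o["tcp_pos"]+R[:,2]*d))
E
```

```text
t 1.75 tcp [550.4  173.99 364.47] yaw(y) -69.27 ztool [-0.0001  0.0001 -1.    ] F [ 0.46  0.72 -0.22] M [-0.04  0.15  0.  ] open 69.87 q [-0.86  0.23  0.56  1.73 -0.13  1.23 -1.48]
t 1.8 tcp [552.35 168.8  363.85] yaw(y) -70.11 ztool [ 0.0006 -0.0028 -1.    ] F [ 0.28 -4.79 -0.12] M [-0.42  0.15 -0.02] open 70.07 q [-0.86  0.23  0.57  1.73 -0.13  1.22 -1.49]
cam in tool [ 0.066  -0.0056  0.0207] 
 [[ 0.0146 -0.9701 -0.2424]
 [ 0.9999  0.0148  0.0012]
 [ 0.0024 -0.2424  0.9702]]
[294.4009 266.6514]
[293.4771 252.9306]
```

View pics/wrist1.png

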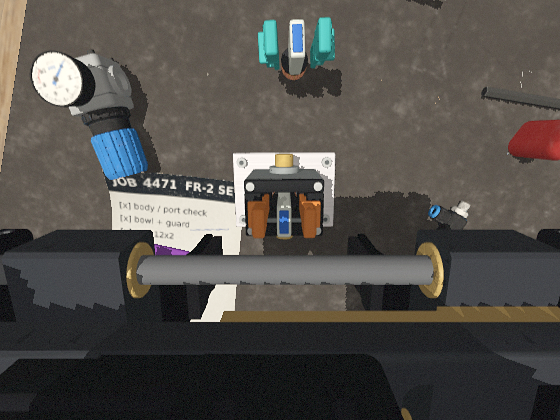

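>>> {"method": "carry_out", "body": {"offset": [[0,0,0],[0,0,0],[0,0,0]], "rotation": [[0,0,0],[0,0,0],[0,0,0]], "gripper": [70,70,70]}}

```text
clock: 2.1
tcp_pos: [0.5495, 0.1765, 0.3648]
eef_rot: [-0.0, 0.983, 0.184, -0.0]
contact_force: [-1.1, 0.7, 0.1]
opening: 0.802
```

```bash
python3 - <<'E'
from h import *
np.set_printoptions(precision=4,suppress=True)
o,R=rep(); c=snap("wrist","wrist2")
T=np.array(c["R"]).T; cam=-T@np.array(c["t"])
print("cam in tool",R.T@(cam-o["tcp_pos"]), "\n",R.T@T)
for c in (load("wrist1"),c):
    W=cloud(c); ok=c["z_map"]>0; hsv=cv2.cvtColor(c["color"],cv2.COLOR_BGR2HSV)
    near=ok&(np.hypot(W[...,0]-0.55,W[...,1]-0.174)<0.09)
    m=near&(np.abs(W[...,2]-0.1325)<0.003)&(hsv[...,0]<22)&(hsv[...,1]>130)
    P=W[m]; print("tops",len(P),P.mean(0),cv2.minAreaRect((P[:,:2]*1000).astype(np.float32)))
    m=near&(np.abs(W[...,2]-0.127)<0.003)
    P=W[m]; print("core",len(P),P.mean(0),cv2.minAreaRect((P[:,:2]*1000).astype(np.float32)))
    m=near&(np.abs(W[...,2]-0.087)<0.003)
    P=W[m]; print("cover",len(P),P.mean(0),cv2.minAreaRect((P[:,:2]*1000).astype(np.float32)))
    m=near&(np.abs(W[...,2]-0.006)<0.004)&(hsv[...,1]<60)&(hsv[...,2]>120)
    P=W[m]; print("flange",len(P),cv2.minAreaRect((P[:,:2]*1000).astype(np.float32)))
    m=(hsv[...,0]>3)&(hsv[...,0]<18)&(hsv[...,1]>150)&(hsv[...,2]>60)
    nn,l,st,ce=cv2.connectedComponentsWithStats(m.astype(np.uint8))
    for i in range(1,nn):
        if st[i,4]>150: print("orange",st[i],ce[i])
E
```

```text
t 2.1 tcp [549.47 176.45 364.75] yaw(y) -68.75 ztool [-0.0003  0.0005 -1.    ] F [-1.05  0.73  0.12] M [-0.04  0.16  0.03] open 69.77 q [-0.86  0.23  0.56  1.73 -0.13  1.23 -1.48]
cam in tool [0.066  0.001  0.0213] 
 [[-0.     -0.9701 -0.2426]
 [ 1.     -0.0001  0.0005]
 [-0.0005 -0.2426  0.9701]]
tops 702 [0.5524 0.1742 0.1315] ((552.1666259765625, 174.29238891601562), (21.0374698638916, 45.73183059692383), 20.856616973876953)
core 576 [0.5537 0.1747 0.1266] ((552.2628784179688, 174.30142211914062), (23.7686824798584, 47.559173583984375), 22.00086784362793)
cover 1841 [0.5596 0.177  0.0859] ((551.9855346679688, 174.17665100097656), (49.418025970458984, 67.97550964355469), 20.824188232421875)
flange 3057 ((531.2042236328125, 183.24998474121094), (115.22630310058594, 143.4502410888672), 20.79001235961914)
orange [247 194  23  44 718] [258.1448 215.9582]
orange [299 194  22  44 722] [309.1801 215.669 ]
tops 703 [0.5525 0.1742 0.1315] ((552.114013671875, 174.17013549804688), (21.374237060546875, 45.767364501953125), 21.189939498901367)
core 570 [0.5533 0.1752 0.1265] ((552.1102294921875, 174.27566528320312), (23.886459350585938, 47.809295654296875), 21.561500549316406)
cover 1820 [0.5596 0.1772 0.0859] ((551.9203491210938, 174.13560485839844), (49.46937561035156, 67.95217895507812), 21.30487823486328)
flange 3100 ((530.7838745117188, 184.25967407226562), (115.03889465332031, 145.93760681152344), 21.28364372253418)
orange [251 194  21  44 703] [261.4509 215.8691]
orange [302 194  22  44 730] [312.5027 215.8781]
```

>>> {"method": "carry_out", "body": {"offset": [[0.6,-0.5,-14],[0.5,-0.5,-18],[0,0,-18],[0,0,-12],[0,0,-7],[0,0,0],[0,0,0]], "rotation": [[0,0,0],[0,0,0],[0,0,0],[0,0,0],[0,0,0],[0,0,0],[0,0,0]], "gripper": [70,70,70,70,70,70,70], "force": 8}}

```text
clock: 2.85
tcp_pos: [0.5513, 0.1742, 0.2962]
eef_rot: [-0.0, 0.983, 0.183, 0.0]
contact_force: [0.7, 0.0, 0.8]
opening: 0.804
```

```bash
python3 - <<'E'
from h import *
rep(); s=snap("side","side2"); w=snap("wrist","wrist3"); rep()
b=cv2.resize(s["color"][110:240,210:340],None,fx=4,fy=4,interpolation=cv2.INTER_CUBIC)
b=np.hstack([b,np.zeros((520,4,3),np.uint8)]); cv2.imwrite("pics/crop_side2.png",b)
E
```

```text
t 2.85 tcp [551.25 174.24 296.15] yaw(y) -68.92 ztool [ 5.e-04  2.e-04 -1.e+00] F [0.67 0.04 0.84] M [-0.05  0.13  0.05] open 69.96 q [-0.84  0.29  0.55  1.8  -0.17  1.09 -1.44]
t 2.95 tcp [551.37 174.24 296.51] yaw(y) -68.93 ztool [ 1.1e-03  6.0e-04 -1.0e+00] F [-0.63  0.08  0.39] M [-0.08  0.11  0.01] open 70.13 q [-0.84  0.29  0.55  1.8  -0.17  1.09 -1.44]
```

View pics/crop_side2.png

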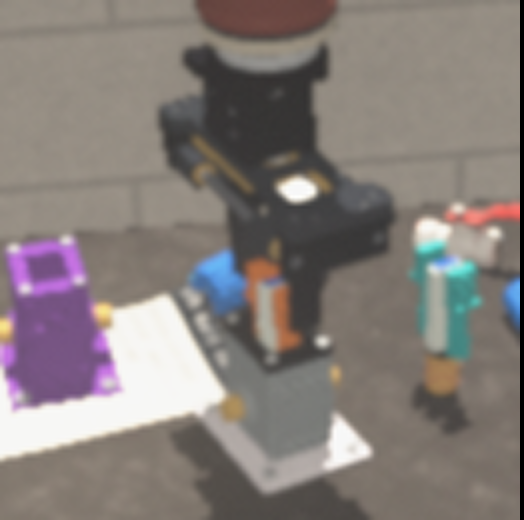

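View pics/wrist3.png

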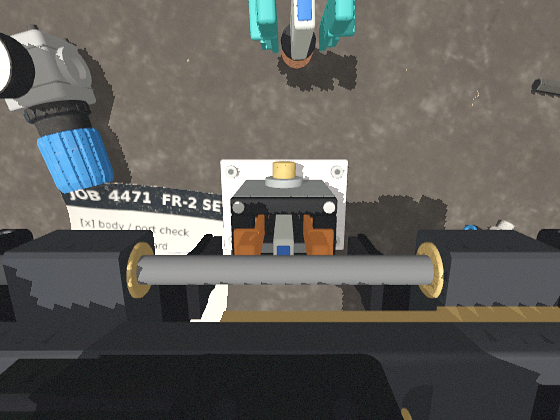

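>>> {"method": "carry_out", "body": {"offset": [[0,0,0],[0,0,0],[0,0,0],[0,0,0],[0,0,0]], "rotation": [[0,0,0],[0,0,0],[0,0,0],[0,0,0],[0,0,0]], "gripper": [56,50,49,48,48], "force": 8}}

```text
clock: 3.45
tcp_pos: [0.5511, 0.1742, 0.2958]
eef_rot: [-0.0, 0.983, 0.183, 0.0]
contact_force: [-0.7, 0.7, -0.2]
opening: 0.56
```

```bash
python3 - <<'E'
from h import *
rep(); w=snap("wrist","wrist4"); rep()
E
```

```text
t 3.45 tcp [551.07 174.16 295.77] yaw(y) -68.93 ztool [ 0.  0. -1.] F [-0.71  0.71 -0.22] M [-0.05  0.17  0.01] open 48.68 q [-0.84  0.3   0.55  1.8  -0.17  1.09 -1.44]
t 3.5 tcp [551.07 174.15 295.76] yaw(y) -68.93 ztool [ 0.e+00  1.e-04 -1.e+00] F [-0.32 -0.   -0.28] M [-0.03  0.17 -0.05] open 48.68 q [-0.84  0.3   0.55  1.8  -0.17  1.09 -1.44]
```

View pics/wrist4.png

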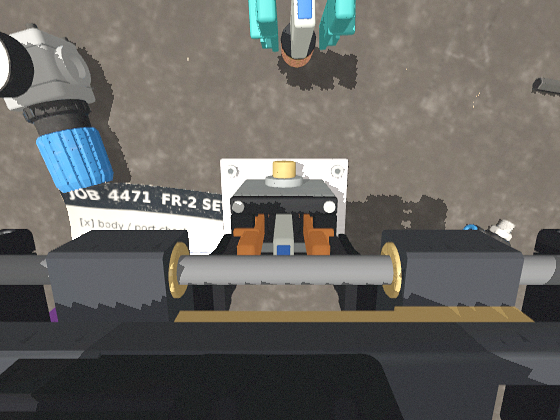

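>>> {"method": "carry_out", "body": {"offset": [[0,0,-1.5],[0,0,-1.5],[0,0,-1],[0,0,0],[0,0,0]], "rotation": [[0,0,0],[0,0,0],[0,0,0],[0,0,0],[0,0,0]], "gripper": [48,48,48,48,48], "force": 8}}

```text
clock: 4.0
tcp_pos: [0.5511, 0.1741, 0.2917]
eef_rot: [0.0, 0.983, 0.183, -0.0]
contact_force: [-0.0, 0.3, 0.2]
opening: 0.554
```

>>> {"method": "carry_out", "body": {"offset": [[0,0,-0.5],[0,0,-0.5],[0,0,0],[0,0,0]], "rotation": [[0,0,0],[0,0,0],[0,0,0],[0,0,0]], "gripper": [48,48,48,48]}}

```text
clock: 4.4
tcp_pos: [0.5511, 0.1742, 0.2908]
eef_rot: [-0.0, 0.983, 0.183, 0.0]
contact_force: [-1.1, -0.1, 0.8]
opening: 0.553
```

>>> {"method": "carry_out", "body": {"offset": [[0,0,-0.5],[0,0,-0.5],[0,0,0],[0,0,0]], "rotation": [[0,0,0],[0,0,0],[0,0,0],[0,0,0]], "gripper": [48,48,48,48]}}

```text
clock: 4.8
tcp_pos: [0.5512, 0.1742, 0.29]
eef_rot: [-0.0, 0.983, 0.183, 0.0]
contact_force: [-0.1, -0.7, 4.2]
opening: 0.549
```

>>> {"method": "carry_out", "body": {"offset": [[0,0,-0.5],[0,0,-0.5],[0,0,0],[0,0,0]], "rotation": [[0,0,0],[0,0,0],[0,0,0],[0,0,0]], "gripper": [48,46,44,42], "force": 8}}

```text
clock: 5.2
tcp_pos: [0.5509, 0.1746, 0.2887]
eef_rot: [-0.0, 0.983, 0.183, -0.0]
contact_force: [-0.7, 3.2, 4.5]
opening: 0.5
```

>>> {"method": "carry_out", "body": {"offset": [[0,0,-0.5],[0,0,-0.5],[0,0,0],[0,0,0]], "rotation": [[0,0,0],[0,0,0],[0,0,0],[0,0,0]], "gripper": [40,40,40,40]}}

```text
clock: 5.6
tcp_pos: [0.551, 0.1746, 0.2879]
eef_rot: [-0.0, 0.983, 0.183, 0.0]
contact_force: [-1.3, 2.6, 6.1]
opening: 0.492
```

```bash
python3 - <<'E'
from h import *
rep()
E
```

```text
t 5.6 tcp [550.97 174.63 287.9 ] yaw(y) -68.9 ztool [-1.e-04  8.e-04 -1.e+00] F [-1.32  2.65  6.1 ] M [0.52 0.43 0.01] open 42.78 q [-0.84  0.3   0.54  1.81 -0.18  1.08 -1.44]
```

>>> {"method": "carry_out", "body": {"offset": [[-0.2,0.5,-0.5],[0,0,0],[0,0,-0.5],[0,0,0]], "rotation": [[0,0,0],[0,0,0],[0,0,0],[0,0,0]], "gripper": [38,36,34,32]}}

```text
clock: 6.0
tcp_pos: [0.5509, 0.1748, 0.2869]
eef_rot: [-0.0, 0.983, 0.183, 0.0]
contact_force: [-0.6, 0.3, 6.2]
opening: 0.496
```

>>> {"method": "carry_out", "body": {"offset": [[0,0,-0.5],[0,0,0],[0,0,0]], "rotation": [[0,0,0],[0,0,0],[0,0,0]], "gripper": [32,32,32]}}

```text
clock: 6.3
tcp_pos: [0.5509, 0.1748, 0.2865]
eef_rot: [-0.0, 0.983, 0.183, 0.0]
contact_force: [-0.8, 1.0, 5.7]
opening: 0.496
```

>>> {"method": "carry_out", "body": {"offset": [[0,0,-0.5],[0,0,0],[0,0,0]], "rotation": [[0,0,0],[0,0,0],[0,0,0]], "gripper": [32,32,32]}}

```text
clock: 6.6
tcp_pos: [0.5509, 0.1748, 0.2859]
eef_rot: [-0.0, 0.983, 0.183, 0.0]
contact_force: [-0.8, 0.7, 6.4]
opening: 0.494
```

>>> {"method": "carry_out", "body": {"offset": [[0,0,-0.5],[0,0,0],[0,0,0]], "rotation": [[0,0,0],[0,0,0],[0,0,0]], "gripper": [32,32,32]}}

```text
clock: 6.9
tcp_pos: [0.5509, 0.1747, 0.2855]
eef_rot: [-0.0, 0.983, 0.183, 0.0]
contact_force: [-1.4, 1.4, 5.4]
opening: 0.495
```

>>> {"method": "carry_out", "body": {"offset": [[0,0,-0.5],[0,0,0],[0,0,0]], "rotation": [[0,0,0],[0,0,0],[0,0,0]], "gripper": [32,32,32]}}

```text
clock: 7.2
tcp_pos: [0.5509, 0.1747, 0.285]
eef_rot: [-0.0, 0.983, 0.183, 0.0]
contact_force: [-0.3, 1.2, 6.2]
opening: 0.492
```

>>> {"method": "carry_out", "body": {"offset": [[0,0,-0.4],[0,0,0],[0,0,0]], "rotation": [[0,0,0],[0,0,0],[0,0,0]], "gripper": [32,32,32]}}

```text
clock: 7.5
tcp_pos: [0.551, 0.1746, 0.2844]
eef_rot: [0.0, 0.983, 0.183, 0.0]
contact_force: [0.2, 0.7, 6.2]
opening: 0.395
```

>>> {"method": "carry_out", "body": {"offset": [[0,0,0],[0,0,0],[0,0,0]], "rotation": [[0,0,0],[0,0,0],[0,0,0]], "gripper": [30,28,28], "force": 12}}

```text
clock: 7.8
tcp_pos: [0.551, 0.1747, 0.2846]
eef_rot: [-0.0, 0.983, 0.183, 0.0]
contact_force: [-0.4, 0.9, 5.5]
opening: 0.328
```

>>> {"method": "carry_out", "body": {"offset": [[0,0,0],[0,0,0],[0,0,0],[0,0,0]], "rotation": [[0,0,0],[0,0,0],[0,0,0],[0,0,0]], "gripper": [27,26,26,26], "force": 25}}

```text
clock: 8.2
tcp_pos: [0.551, 0.1747, 0.2846]
eef_rot: [-0.0, 0.983, 0.183, 0.0]
contact_force: [-0.5, 0.6, 5.8]
opening: 0.308
```

```bash
python3 - <<'E'
from h import *
rep()
E
```

```text
t 8.2 tcp [550.96 174.7  284.57] yaw(y) -68.93 ztool [ 3.e-04  2.e-04 -1.e+00] F [-0.53  0.57  5.76] M [ 0.11  0.34 -0.  ] open 26.81 q [-0.84  0.31  0.54  1.81 -0.18  1.07 -1.43]
```

>>> {"method": "carry_out", "body": {"offset": [[0,0,1],[0,0,1],[0,0,1],[0,0,0]], "rotation": [[0,0,0],[0,0,0],[0,0,0],[0,0,0]], "gripper": [26,26,26,26]}}

```text
clock: 8.6
tcp_pos: [0.5509, 0.1747, 0.2876]
eef_rot: [-0.0, 0.983, 0.183, 0.0]
contact_force: [-0.8, 0.7, 5.7]
opening: 0.31
```

>>> {"method": "carry_out", "body": {"offset": [[0,0,1],[0,0,1],[0,0,1],[0,0,0]], "rotation": [[0,0,0],[0,0,0],[0,0,0],[0,0,0]], "gripper": [26,26,26,26]}}

```text
clock: 9.0
tcp_pos: [0.5509, 0.1747, 0.2905]
eef_rot: [-0.0, 0.983, 0.183, 0.0]
contact_force: [-0.4, 0.3, 5.0]
opening: 0.308
```

```bash
python3 - <<'E'
from h import *
rep(); w=snap("wrist","wrist5")
E
```

```text
t 9.0 tcp [550.88 174.69 290.49] yaw(y) -68.93 ztool [ 1.e-04  2.e-04 -1.e+00] F [-0.43  0.31  5.02] M [0.17 0.23 0.  ] open 26.83 q [-0.84  0.3   0.54  1.81 -0.17  1.08 -1.44]
```

View pics/wrist5.png

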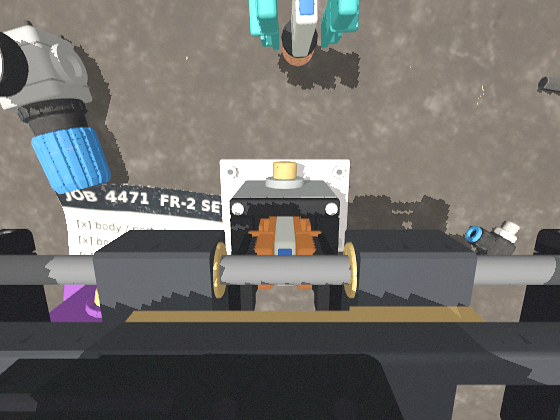

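>>> {"method": "carry_out", "body": {"offset": [[0,0,1],[0,0,1],[0,0,1],[0,0,0]], "rotation": [[0,0,0],[0,0,0],[0,0,0],[0,0,0]], "gripper": [26,26,26,26]}}

```text
clock: 9.45
tcp_pos: [0.5509, 0.1747, 0.2935]
eef_rot: [-0.0, 0.983, 0.183, 0.0]
contact_force: [-0.2, 0.6, 3.9]
opening: 0.305
```

>>> {"method": "carry_out", "body": {"offset": [[0,0,2],[0,0,2],[0,0,2],[0,0,0]], "rotation": [[0,0,0],[0,0,0],[0,0,0],[0,0,0]], "gripper": [26,26,26,26]}}

```text
clock: 9.85
tcp_pos: [0.5508, 0.1745, 0.2992]
eef_rot: [0.0, 0.983, 0.183, -0.0]
contact_force: [0.0, -0.6, -1.2]
opening: 0.308
```

>>> {"method": "carry_out", "body": {"offset": [[0,0,3],[0,0,4],[0,0,5],[0,0,5],[0,0,5],[0,0,4],[0,0,0]], "rotation": [[0,0,0],[0,0,0],[0,0,0],[0,0,0],[0,0,0],[0,0,0],[0,0,0]], "gripper": [26,26,26,26,26,26,26]}}

```text
clock: 10.55
tcp_pos: [0.5511, 0.1747, 0.3261]
eef_rot: [-0.0, 0.983, 0.183, 0.001]
contact_force: [0.4, -0.1, -1.6]
opening: 0.308
```

>>> {"method": "carry_out", "body": {"offset": [[0,0,7],[0,0,12],[0,0,14],[0,0,14],[0,0,12],[0,0,8],[0,0,3],[0,0,0]], "rotation": [[0,0,0],[0,0,0],[0,0,0],[0,0,0],[0,0,0],[0,0,0],[0,0,0],[0,0,0]], "gripper": [26,26,26,26,26,26,26,26]}}

```text
clock: 11.35
tcp_pos: [0.5509, 0.1747, 0.3956]
eef_rot: [-0.0, 0.983, 0.183, 0.0]
contact_force: [0.3, -0.7, -1.8]
opening: 0.31
```

```bash
python3 - <<'E'
from h import *
rep(); s=snap("side","side5"); w=snap("wrist","wrist6")
b=cv2.resize(s["color"][80:240,210:370],None,fx=3.5,fy=3.5,interpolation=cv2.INTER_CUBIC)
cv2.imwrite("pics/crop_side5.png",b)
E
```

```text
t 11.35 tcp [550.89 174.69 395.64] yaw(y) -68.92 ztool [ 3.e-04  3.e-04 -1.e+00] F [ 0.28 -0.7  -1.76] M [-0.07  0.14  0.02] open 27.0 q [-0.87  0.21  0.56  1.68 -0.11  1.29 -1.49]
```

View pics/crop_side5.png

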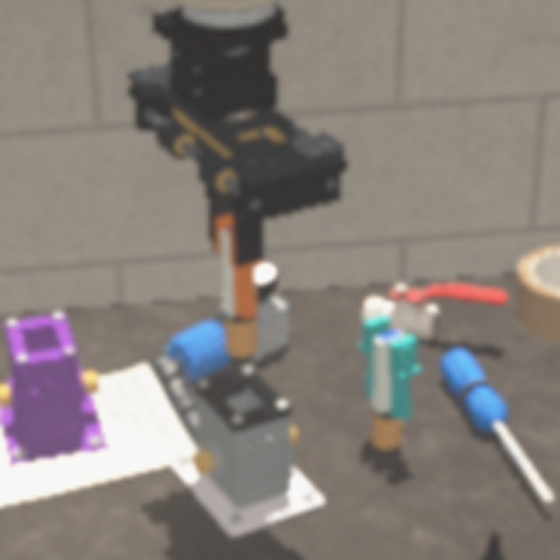

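View pics/wrist6.png

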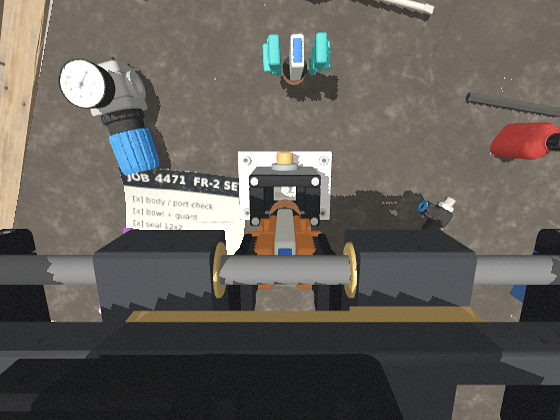

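>>> {"method": "carry_out", "body": {"offset": [[0.9,-10,0],[0.9,-20,0],[1,-30,0],[1,-35,0],[1,-35,0],[1,-35,0],[1,-35,0],[1,-35,0]], "rotation": [[0,0,0],[0,0,0],[0,0,0],[0,0,0],[0,0,0],[0,0,0],[0,0,0],[0,0,0]], "gripper": [26,26,26,26,26,26,26,26]}}

```text
clock: 12.25
tcp_pos: [0.5581, -0.0626, 0.3951]
eef_rot: [-0.0, 0.983, 0.183, -0.0]
contact_force: [0.1, 0.9, -0.7]
opening: 0.305
```

>>> {"method": "carry_out", "body": {"offset": [[1,-35,0],[1,-30,0],[1,-25,0],[1,-20,0],[1,-16,0],[0.5,-10.3,0],[0,0,0],[0,0,0]], "rotation": [[0,0,0],[0,0,0],[0,0,0],[0,0,0],[0,0,0],[0,0,0],[0,0,0],[0,0,0]], "gripper": [26,26,26,26,26,26,26,26]}}

```text
clock: 13.05
tcp_pos: [0.5641, -0.1963, 0.3951]
eef_rot: [-0.0, 0.983, 0.183, -0.0]
contact_force: [0.4, -0.3, -2.2]
opening: 0.299
```

>>> {"method": "carry_out", "body": {"offset": [[0,0,0],[0,0,0],[0,0,0]], "rotation": [[0,0,0],[0,0,0],[0,0,0]], "gripper": [26,26,26]}}

```text
clock: 13.35
tcp_pos: [0.5643, -0.196, 0.3954]
eef_rot: [-0.0, 0.983, 0.183, 0.0]
contact_force: [0.4, -0.9, -0.8]
opening: 0.306
```

```bash
python3 - <<'E'
from h import *
rep(); s=snap("side","side6"); w=snap("wrist","wrist7")
b=cv2.resize(s["color"][170:350,230:410],None,fx=3.2,fy=3.2,interpolation=cv2.INTER_CUBIC)
cv2.imwrite("pics/crop_side6.png",b)
E
```

```text
t 13.35 tcp [ 564.32 -195.96  395.36] yaw(y) -68.87 ztool [ 1.e-04  3.e-04 -1.e+00] F [ 0.38 -0.93 -0.82] M [-0.06  0.1  -0.03] open 26.63 q [-0.38  0.28  0.78  1.64 -0.21  1.3  -0.77]
```

View pics/crop_side6.png

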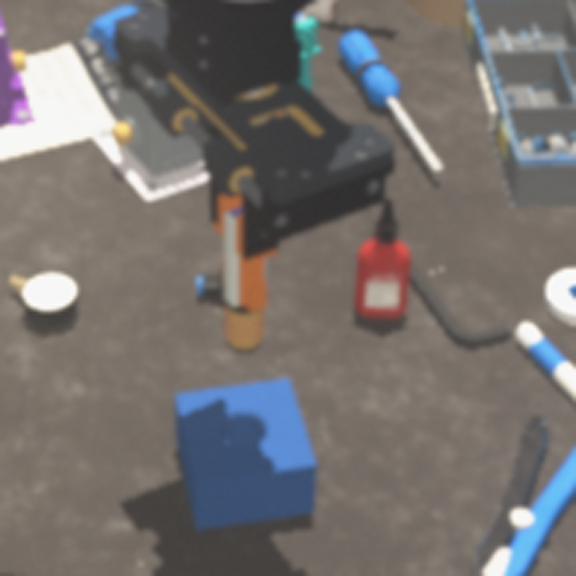

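View pics/wrist7.png

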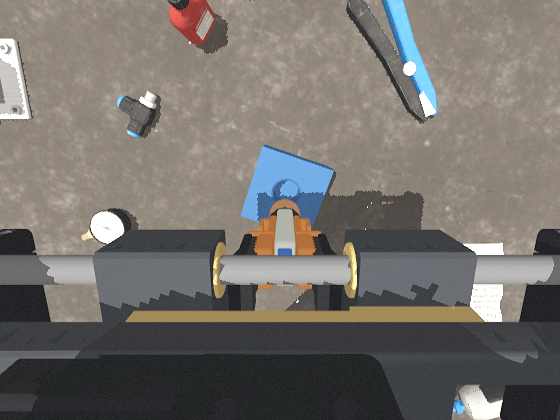

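```bash
python3 - <<'E'
from h import *
np.set_printoptions(precision=2,suppress=True)
c=load("wrist7"); W=cloud(c)*1000; hsv=cv2.cvtColor(c["color"],cv2.COLOR_BGR2HSV); ok=c["z_map"]>0
b=cv2.resize(c["color"][140:240,230:345],None,fx=6,fy=6,interpolation=cv2.INTER_CUBIC); cv2.imwrite("pics/crop_w7.png",b)
blue=(hsv[...,0]>98)&(hsv[...,0]<125)&(hsv[...,1]>100)
near=np.zeros(blue.shape,bool); near[140:232,235:345]=True
m=blue&near&ok&(np.abs(W[...,2]-46)<4)
P=W[m]; print("stand top",len(P),P.mean(0),cv2.minAreaRect(P[:,:2].astype(np.float32)))
m2=near&ok&(W[...,2]<40)&(np.hypot(W[...,0]-564,W[...,1]+197)<20)
P=W[m2]; print("hole pts",len(P),P.min(0),P.max(0))
# hole bottom / wall
v,u=np.nonzero(m2); print("hole px",u.min(),u.max(),v.min(),v.max())
# stem points: z between 120 and 165
m3=near&ok&(W[...,2]>110)&(W[...,2]<170)
P=W[m3]
for z0 in range(115,170,6):
    Q=P[(P[:,2]>=z0)&(P[:,2]<z0+6)]
    if len(Q)>3: print(z0,len(Q),Q.mean(0),Q.min(0),Q.max(0))
# circle fit of stem w radius 12
from scipy.optimize import least_squares
Q=P[(P[:,2]>128)&(P[:,2]<162)]
hs=hsv[m3][(P[:,2]>128)&(P[:,2]<162)]
f=least_squares(lambda p:np.hypot(Q[:,0]-p[0],Q[:,1]-p[1])-12,[564,-196],loss="soft_l1"); print("stem axis",f.x,len(Q),np.sqrt(np.mean(f.fun**2)))
E
```

```text
stand top 3752 [ 574.28 -194.45   44.73] ((565.5983276367188, -198.46888732910156), (79.58309936523438, 80.21780395507812), 2.3570261001586914)
hole pts 437 [ 550.79 -212.94    8.86] [ 574.87 -184.91   39.92]
hole px 273 298 181 202
127 18 [ 575.53 -195.29  131.5 ] [ 572.27 -205.15  128.16] [ 577.11 -186.84  132.9 ]
133 55 [ 574.27 -192.94  136.19] [ 564.73 -206.11  133.01] [ 577.5  -184.59  138.95]
139 47 [ 574.26 -192.53  142.43] [ 565.6  -205.63  139.08] [ 577.62 -184.71  144.84]
145 47 [ 574.76 -193.68  148.51] [ 564.57 -206.75  145.33] [ 577.62 -184.56  150.2 ]
151 59 [ 574.17 -193.12  153.67] [ 563.97 -206.27  151.3 ] [ 577.57 -184.59  156.  ]
157 76 [ 573.75 -193.48  160.62] [ 565.57 -205.66  157.82] [ 577.52 -184.7   162.91]
163 180 [ 569.76 -194.91  167.19] [ 558.11 -210.78  163.23] [ 578.19 -179.    168.96]
169 18 [ 572.39 -193.77  169.35] [ 563.06 -210.64  169.05] [ 578.   -181.15  169.93]
stem axis [ 565.19 -196.8 ] 294 0.48857981611133555
```

View pics/crop_w7.png

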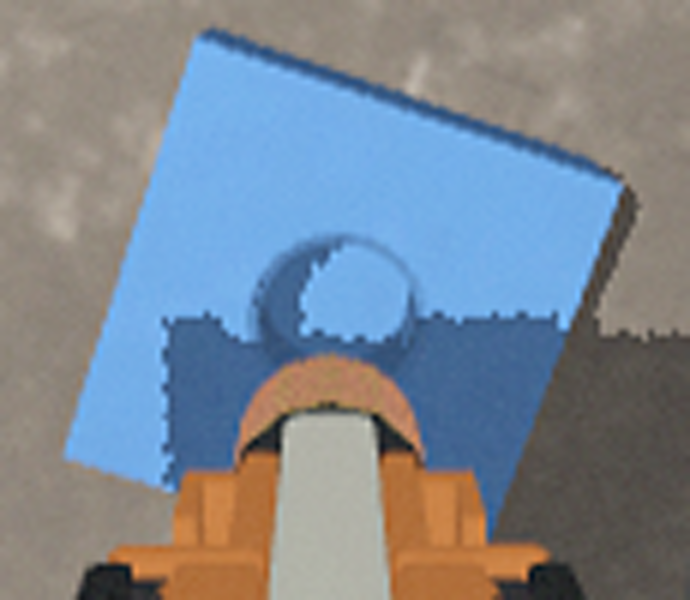

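>>> {"method": "carry_out", "body": {"offset": [[0.2,-0.6,-6],[0.2,-0.7,-12],[0,0,-16],[0,0,-16],[0,0,-12],[0,0,-7],[0,0,-4],[0,0,0]], "rotation": [[0,0,0],[0,0,0],[0,0,0],[0,0,0],[0,0,0],[0,0,0],[0,0,0],[0,0,0]], "gripper": [26,26,26,26,26,26,26,26]}}

```text
clock: 14.25
tcp_pos: [0.5645, -0.1979, 0.322]
eef_rot: [-0.0, 0.983, 0.183, -0.0]
contact_force: [0.9, -0.0, -0.7]
opening: 0.299
```

>>> {"method": "carry_out", "body": {"offset": [[0,0,0],[0,0,0]], "rotation": [[0,0,0],[0,0,0]], "gripper": [26,26]}}

```text
clock: 14.45
tcp_pos: [0.5648, -0.198, 0.323]
eef_rot: [0.0, 0.983, 0.183, 0.0]
contact_force: [-0.1, -0.5, -1.9]
opening: 0.304
```

```bash
python3 - <<'E'
from h import *
np.set_printoptions(precision=2,suppress=True)
o,R=rep(); s=snap("side","side7"); c=snap("wrist","wrist8")
b=cv2.resize(s["color"][200:340,240:380],None,fx=4,fy=4,interpolation=cv2.INTER_CUBIC)
W=cloud(c)*1000; hsv=cv2.cvtColor(c["color"],cv2.COLOR_BGR2HSV); ok=c["z_map"]>0
w=cv2.resize(c["color"][130:240,230:345],(585,560),interpolation=cv2.INTER_CUBIC)
cv2.imwrite("pics/crop_8a.png",b); cv2.imwrite("pics/crop_8b.png",w)
near=np.zeros(ok.shape,bool); near[110:240,215:365]=True
blue=(hsv[...,0]>98)&(hsv[...,0]<125)&(hsv[...,1]>100)
m=blue&near&ok&(np.abs(W[...,2]-46)<4); P=W[m]; print("stand",len(P),cv2.minAreaRect(P[:,:2].astype(np.float32)))
m3=near&ok&(W[...,2]>56)&(W[...,2]<86)&(np.hypot(W[...,0]-565,W[...,1]+197)<20); Q=W[m3]
from scipy.optimize import least_squares
f=least_squares(lambda p:np.hypot(Q[:,0]-p[0],Q[:,1]-p[1])-12,[564,-196],loss="soft_l1"); print("stem axis",f.x,len(Q),np.sqrt(np.mean(f.fun**2)))
E
```

```text
t 14.45 tcp [ 564.77 -198.02  322.95] yaw(y) -68.93 ztool [ 0. -0. -1.] F [-0.13 -0.48 -1.92] M [-0.02  0.17  0.  ] open 26.46 q [-0.35  0.35  0.76  1.73 -0.26  1.17 -0.72]
stand 5216 ((565.7517700195312, -198.4832305908203), (79.42557525634766, 80.20746612548828), 2.315256118774414)
stem axis [ 565.91 -198.77] 228 0.2629717596020313
```

View pics/crop_8a.png

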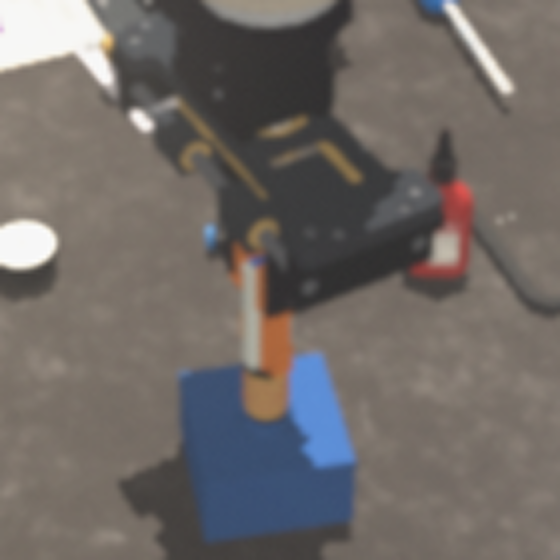

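View pics/crop_8b.png

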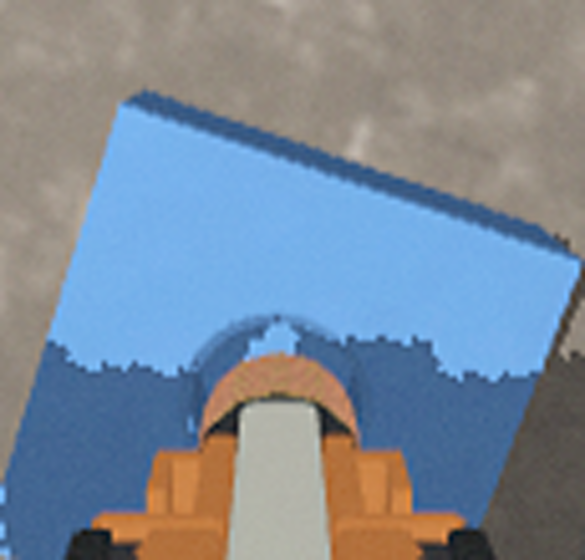

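>>> {"method": "carry_out", "body": {"offset": [[0,0,-3],[0,0,-3],[0,0,-3],[0,0,-3],[0,0,-2],[0,0,0]], "rotation": [[0,0,0],[0,0,0],[0,0,0],[0,0,0],[0,0,0],[0,0,0]], "gripper": [26,26,26,26,26,26]}}

```text
clock: 15.15
tcp_pos: [0.5645, -0.1979, 0.3079]
eef_rot: [-0.0, 0.983, 0.183, -0.0]
contact_force: [-0.7, 0.1, -1.5]
opening: 0.306
```

>>> {"method": "carry_out", "body": {"offset": [[0,0,-3],[0,0,-4],[0,0,-4],[0,0,-4],[0,0,-3],[0,0,0]], "rotation": [[0,0,0],[0,0,0],[0,0,0],[0,0,0],[0,0,0],[0,0,0]], "gripper": [26,26,26,26,26,26]}}

```text
clock: 15.75
tcp_pos: [0.5644, -0.1979, 0.2898]
eef_rot: [-0.0, 0.983, 0.183, -0.0]
contact_force: [0.4, 0.4, -1.7]
opening: 0.301
```

>>> {"method": "carry_out", "body": {"offset": [[0,0,-1.5],[0,0,-1.5],[0,0,-1],[0,0,-1],[0,0,0],[0,0,0]], "rotation": [[0,0,0],[0,0,0],[0,0,0],[0,0,0],[0,0,0],[0,0,0]], "gripper": [26,26,26,26,26,26]}}

```text
clock: 16.35
tcp_pos: [0.5646, -0.198, 0.2854]
eef_rot: [-0.0, 0.983, 0.183, 0.0]
contact_force: [0.1, -0.1, -1.3]
opening: 0.307
```

>>> {"method": "carry_out", "body": {"offset": [[0,0,-0.5],[0,0,-0.5],[0,0,0],[0,0,0]], "rotation": [[0,0,0],[0,0,0],[0,0,0],[0,0,0]], "gripper": [26,26,26,26]}}

```text
clock: 16.75
tcp_pos: [0.5646, -0.198, 0.2843]
eef_rot: [-0.0, 0.983, 0.183, -0.0]
contact_force: [-1.1, 0.6, -1.1]
opening: 0.307
```

>>> {"method": "carry_out", "body": {"offset": [[0,0,-0.5],[0,0,-0.5],[0,0,0],[0,0,0]], "rotation": [[0,0,0],[0,0,0],[0,0,0],[0,0,0]], "gripper": [26,26,26,26]}}

```text
clock: 17.15
tcp_pos: [0.5646, -0.1979, 0.2833]
eef_rot: [-0.0, 0.983, 0.183, -0.0]
contact_force: [0.5, 0.7, -0.8]
opening: 0.302
```

>>> {"method": "carry_out", "body": {"offset": [[0,0,-0.5],[0,0,0],[0,0,0]], "rotation": [[0,0,0],[0,0,0],[0,0,0]], "gripper": [26,26,26]}}

```text
clock: 17.45
tcp_pos: [0.5647, -0.198, 0.2831]
eef_rot: [0.0, 0.983, 0.183, 0.0]
contact_force: [0.5, 0.9, 2.3]
opening: 0.299
```

>>> {"method": "carry_out", "body": {"offset": [[0,0,-0.5],[0,0,0],[0,0,0]], "rotation": [[0,0,0],[0,0,0],[0,0,0]], "gripper": [26,26,26]}}

```text
clock: 17.75
tcp_pos: [0.5647, -0.1981, 0.2829]
eef_rot: [0.0, 0.983, 0.183, 0.0]
contact_force: [-1.1, 1.3, 5.9]
opening: 0.306
```

>>> {"method": "carry_out", "body": {"offset": [[0,0,-0.4],[0,0,0],[0,0,0]], "rotation": [[0,0,0],[0,0,0],[0,0,0]], "gripper": [26,26,26]}}

```text
clock: 18.05
tcp_pos: [0.5648, -0.1981, 0.2827]
eef_rot: [-0.0, 0.983, 0.183, 0.0]
contact_force: [-3.0, 1.9, 8.0]
opening: 0.306
```

>>> {"method": "carry_out", "body": {"offset": [[0,0,0.6],[0,0,0],[0,0,0]], "rotation": [[0,0,0],[0,0,0],[0,0,0]], "gripper": [26,26,26]}}

```text
clock: 18.35
tcp_pos: [0.5647, -0.198, 0.2829]
eef_rot: [0.0, 0.983, 0.183, 0.0]
contact_force: [-1.2, 0.9, 5.0]
opening: 0.308
```

```bash
python3 - <<'E'
from h import *
rep()
s=snap("side","side9"); b=cv2.resize(s["color"][200:340,240:380],None,fx=4,fy=4,interpolation=cv2.INTER_CUBIC); cv2.imwrite("pics/crop_9a.png",b)
E
```

```text
t 18.35 tcp [ 564.71 -198.02  282.92] yaw(y) -68.93 ztool [ 6.e-04  0.e+00 -1.e+00] F [-1.21  0.94  5.04] M [0.12 0.52 0.01] open 26.81 q [-0.33  0.39  0.74  1.77 -0.29  1.09 -0.7 ]
```

View pics/crop_9a.png

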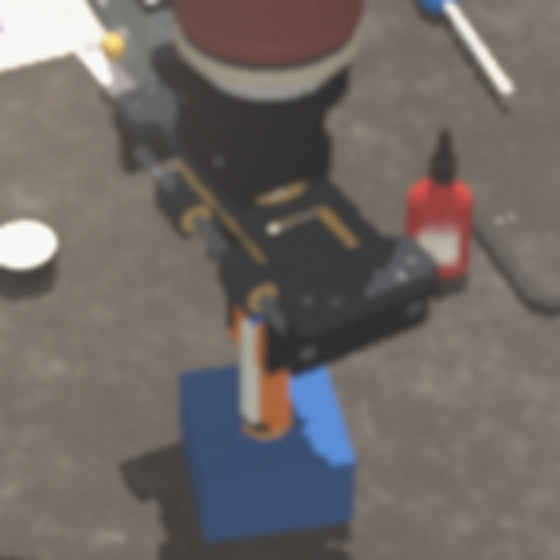

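>>> {"method": "carry_out", "body": {"offset": [[0,0,0.6],[0,0,0],[0,0,0],[0,0,0],[0,0,0],[0,0,0],[0,0,0],[0,0,0]], "rotation": [[0,0,0],[0,0,0],[0,0,0],[0,0,0],[0,0,0],[0,0,0],[0,0,0],[0,0,0]], "gripper": [26,28,31,34,38,42,46,50]}}

```text
clock: 19.2
tcp_pos: [0.5645, -0.198, 0.2831]
eef_rot: [-0.0, 0.983, 0.183, -0.0]
contact_force: [0.7, 0.3, 0.3]
opening: 0.54
```

>>> {"method": "carry_out", "body": {"offset": [[0,0,0],[0,0,0],[0,0,0],[0,0,0],[0,0,0]], "rotation": [[0,0,0],[0,0,0],[0,0,0],[0,0,0],[0,0,0]], "gripper": [54,60,66,72,72]}}

```text
clock: 19.7
tcp_pos: [0.5646, -0.1979, 0.2832]
eef_rot: [-0.0, 0.983, 0.183, 0.0]
contact_force: [-0.0, -0.6, -0.2]
opening: 0.804
```

```bash
python3 - <<'E'
from h import *
rep(); c=snap("wrist","wrist10")
E
```

```text
t 19.7 tcp [ 564.59 -197.94  283.18] yaw(y) -68.93 ztool [ 1.e-04  0.e+00 -1.e+00] F [-0.02 -0.59 -0.18] M [-0.07  0.14 -0.08] open 69.97 q [-0.33  0.39  0.74  1.77 -0.29  1.09 -0.7 ]
```

View pics/wrist10.png

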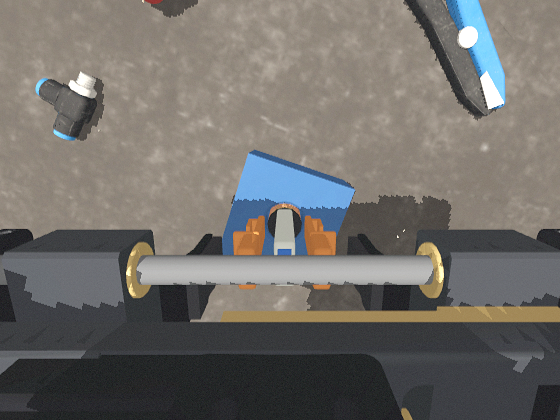

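Released: the tabs have sprung out (left about (247,240), right about (322,240)), the stem sits in the hole at (285,210), and the fingers are clear. Next I draw up and back off.

>>> {"method": "carry_out", "body": {"offset": [[0,0,3],[0,0,6],[0,0,10],[0,0,16],[0,0,20],[0,0,25],[0,0,25],[0,0,15]], "rotation": [[0,0,0],[0,0,0],[0,0,0],[0,0,0],[0,0,0],[0,0,0],[0,0,0],[0,0,0]], "gripper": [72,72,72,72,72,72,72,72]}}

```text
clock: 20.55
tcp_pos: [0.5647, -0.1984, 0.4064]
eef_rot: [0.0, 0.983, 0.183, 0.002]
contact_force: [-0.0, -0.3, 0.6]
opening: 0.824
```

>>> {"method": "carry_out", "body": {"offset": [[-10,10,0],[-25,20,0],[-25,30,0],[-25,30,0],[-15,20,0],[-10,10,0],[0,0,0],[0,0,0]], "rotation": [[0,0,0],[0,0,0],[0,0,0],[0,0,0],[0,0,0],[0,0,0],[0,0,0],[0,0,0]], "gripper": [72,72,72,72,72,72,72,72]}}

```text
clock: 21.35
tcp_pos: [0.4548, -0.0784, 0.4037]
eef_rot: [-0.0, 0.983, 0.183, 0.001]
contact_force: [0.6, -0.8, -0.3]
opening: 0.824
```

```bash
python3 - <<'E'
from h import *
np.set_printoptions(precision=2,suppress=True)
rep(); t=snap("top","top11"); s=snap("side","side11")
cv2.imwrite("pics/crop_11a.png",cv2.resize(t["color"][130:270,280:430],None,fx=4,fy=4,interpolation=cv2.INTER_CUBIC))
cv2.imwrite("pics/crop_11b.png",cv2.resize(s["color"][200:340,240:380],None,fx=4,fy=4,interpolation=cv2.INTER_CUBIC))
for n,c in (("top",t),("side",s)):
    W=cloud(c)*1000; ok=c["z_map"]>0; hsv=cv2.cvtColor(c["color"],cv2.COLOR_BGR2HSV)
    near=ok&(np.hypot(W[...,0]-564,W[...,1]+197)<45)
    m=near&(W[...,2]>120)&(W[...,2]<135); P=W[m]
    if len(P)>5: print(n,"tab tops",len(P),P.mean(0),P[:,2].max(),cv2.minAreaRect(P[:,:2].astype(np.float32)))
    m=near&(abs(W[...,2]-46)<4)&(hsv[...,0]>98)&(hsv[...,0]<125)&(hsv[...,1]>100); P=W[m]
    print("stand",len(P),cv2.minAreaRect(P[:,:2].astype(np.float32)))
    m=near&(abs(W[...,2]-119)<3)&(hsv[...,1]<110); P=W[m]; print("core top",len(P),P.mean(0) if len(P) else "")
E
```

```text
t 21.35 tcp [454.75 -78.39 403.7 ] yaw(y) -68.93 ztool [ 0.  0. -1.] F [ 0.58 -0.81 -0.29] M [-0.06  0.18  0.01] open 71.67 q [-0.64 -0.11  0.67  1.93  0.07  1.29 -1.19]
stand 0 ((0.0, 0.0), (0.0, 0.0), 0.0)
core top 0 
side tab tops 119 [ 565.4  -201.39  123.3 ] 127.40890009215114 ((565.6597290039062, -199.22938537597656), (22.075897216796875, 48.36868667602539), 20.788856506347656)
stand 633 ((565.251708984375, -199.03350830078125), (80.41495513916016, 81.89093780517578), 2.1315948963165283)
core top 50 [ 564.   -200.89  119.25]
```

View pics/crop_11a.png

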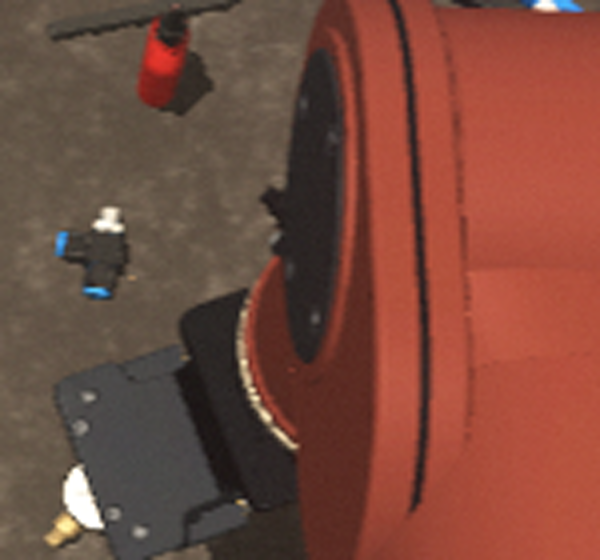

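View pics/crop_11b.png

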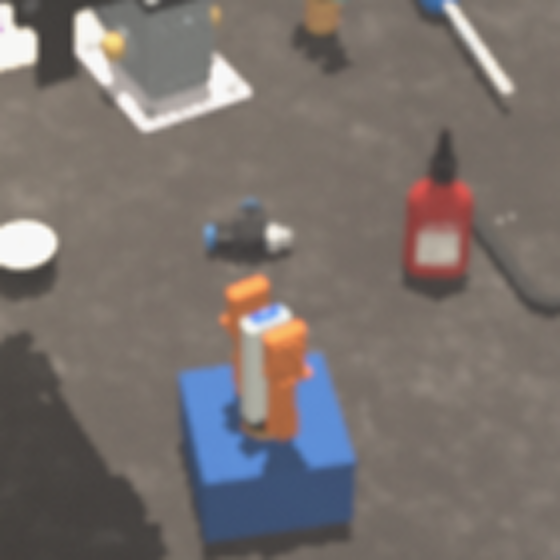

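>>> {"method": "carry_out", "body": {"offset": [[0,0,0],[0,0,0],[0,0,0],[0,0,0]], "rotation": [[0,0,0],[0,0,0],[0,0,0],[0,0,0]], "gripper": [72,72,72,72]}}

```text
clock: 21.85
tcp_pos: [0.4547, -0.0781, 0.403]
eef_rot: [0.0, 0.983, 0.183, -0.0]
contact_force: [0.3, 0.1, -0.7]
opening: 0.82
```

```bash
python3 - <<'E'
from h import *
rep(); s=snap("side","side12"); a=load("side0"); b=load("side11")
for n,(u0,u1,v0,v1) in dict(bottle=(335,365,235,275),gauge=(230,260,250,275),elbow=(288,318,248,268),cart=(285,330,265,300)).items():
    print(n,"diff vs start",np.abs(s["color"][v0:v1,u0:u1].astype(int)-a["color"][v0:v1,u0:u1]).mean().round(2),"vs last",np.abs(s["color"][v0:v1,u0:u1].astype(int)-b["color"][v0:v1,u0:u1]).mean().round(2))
print(finish_job())
E
```

```text
t 21.85 tcp [454.66 -78.06 403.04] yaw(y) -68.95 ztool [-3.e-04 -2.e-04 -1.e+00] F [ 0.34  0.1  -0.74] M [-0.09  0.09  0.02] open 71.35 q [-0.64 -0.11  0.67  1.93  0.07  1.29 -1.19]
bottle diff vs start 4.12 vs last 0.47
gauge diff vs start 2.98 vs last 0.37
elbow diff vs start 4.13 vs last 0.42
cart diff vs start 22.02 vs last 0.42
the job is handed in; nothing more can be done
None
```

The cartridge came out of the grey housing unforced and now stands in the blue stand, released. I handed the job in at about 22 s on the robot's clock; no verdict was reported.

- **Release:** I pressed down on the steps with a light 8 N pinch. The tabs gave way about 5.5–6 mm down, with about 6 N of upward force on the tool. I then pinched at 25 N and drew it straight up; the readings between moves never showed more than about 2 N of pull, roughly the cartridge's weight.
- **Placing:** I lowered it into the hole until the tool read 8 N, which puts roughly 10 N on the foot. I backed off, opened the fingers and moved the arm clear.
- **Last side view:** the cartridge stands upright, about 0.5 mm from the stand's axis. The core top measures 119.25 mm against an expected 119, so it is fully home. It was still between the last two pictures.
- **Loose parts:** the bottle, gauge and elbow look unmoved from the start. There is only a small brightness difference, which I put down to shadows. The force on the tool was back to noise.

Some checks were weaker or disagreed:

- **Top view:** the arm blocked the last one, so the final placing was checked from the side only.
- **Cameras:** they differed by 2–3 mm on absolute positions, so I aligned the stem to the stand by their relative position in the wrist view.
- **Finger opening:** it read about 27 mm when fully pinched instead of the stated 30 mm. I did not find out why, but the hooks passed the cover freely.

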